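# Turn round the welding fixture and show the finished lug bracket to the inspection camera

## Task

Turn the two-station welding fixture round: first press down the toggle clamp of the station with the bare foot plate, all the way, so that the plate is held for the next weld. Then lift the finished lug bracket out of the other station and hold it up in front of the inspection camera, foot level and underneath, a broad side of the lug square to the lens, the middle of its weld on the lens axis and 120 mm from the lens glass. Finish while still holding it there in the air, and do not touch the camera or disturb anything else on the bench.

Things in the scene. Friction and masses are not known exactly. Their poses are not given: they have to be found in the camera images.
- fixture: Fixed steel plate 12 mm thick. Origin on the bench midway between its two nests; x points away from the clamp handles, y to the left station, z up; it spans x -135..65, y +-135 mm. Nests at x = 0, y = +-75 mm: work lies on the plate's top among 12 mm tall pins, 1.5 mm play. Behind each nest a toggle clamp, open at the start. Either station may hold the bare plate, the other the bracket.
- left_handle (a joint): Handle of the left clamp, rad: 0 = fully shut, handle level, pointing to fixture -x; 1.37 = fully open, pointing up. Turns about an axis along fixture y through point left_hinge. Friction holds it where it is left (about 3 N at the grip). As it goes down the arm swings over onto the work (toggle action: push on until it stops); shut, the pad stays pressed on the plate without holding the handle.
- right_handle (a joint): Handle of the right clamp, same as the left one, about point right_hinge.
- left_hinge (a point): Axis of the left handle: fixture x = -100, y = 75, z = 58.5 mm; its axes are the fixture's.
- right_hinge (a point): Axis of the right handle: fixture x = -100, y = -75, z = 58.5 mm; its axes are the fixture's.
- left_grip (a point): Point to hold on the left handle, 85 mm from its axis, mid-length of its rubber grip (42 to 120 mm from the axis, 20 mm wide along fixture y, 17 mm thick). Free on both sides and above.
- right_grip (a point): Point to hold on the right handle, as on the left.
- left_arm: Arm of the left clamp, 60 mm long, a spindle with a rubber pad under its end; moved by the handle. Shut, the pad presses on the work 27 mm behind the nest centre; open, the arm stands up, clear of the nest. Origin on its pivot.
- right_arm: Arm of the right clamp, the same.
- foot_plate: Bare steel plate, 90 (x) x 60 (y) x 8 mm, 0.34 kg, loose in one nest, axes along the fixture's. Origin: centre of its underside.
- bracket: Finished lug bracket, bare steel, 0.5 kg, loose in the other nest, axes along the fixture's: foot 90 (x) x 60 (y) x 8 mm with an eye lug welded upright. Origin: centre of the foot's underside. Lug: 8 mm thick (broad sides to +y, -y), 50 mm wide (x -15..35 mm), round top 71 mm above the origin, 16 mm hole. Weld beads along both broad sides at its foot. Grip it over 8 mm or 50 mm.
- bracket_weld (a point): Middle of the weld: bracket x = 10, y = 0, z = 8 mm, where the lug meets the foot; axes of the bracket.
- bracket_eye (a point): Centre of the hole in the lug: bracket x = 10, y = 0, z = 46 mm; axes of the bracket.
- camera_stand: Inspection camera on a fixed stand at the right: magnetic base 65 x 55 x 50 mm, post 20 mm thick and 380 mm tall, camera head (50 x 50 mm) clamped on it at a varying height. Origin: on the bench, straight below the lens glass; x points the way the camera looks, the post stands at x = -130 mm.
- lens (a point): Centre of the camera's front glass, 130 mm in front of the post, 200 to 270 mm above the bench. x: lens axis, level, pointing out of the lens into free space; z up. A ring light 80 mm across surrounds the lens, 6 mm behind the glass.
- spare_lug: Bystander: a loose eye lug lying flat, 50 x 63 x 8 mm, on the bench.
- spare_plate: Bystander: another bare foot plate, 90 x 60 x 8 mm, lying on the bench, not in the fixture.
- chipping_hammer: Bystander: chipping hammer, 230 mm long, lying on the bench.
- magnet_square: Bystander: triangular welding magnet, 110 x 110 x 16 mm, lying on the bench.
- bar_clamp: Bystander: bar clamp, 320 x 110 mm, 20 mm high, lying on the bench at the left.
- wire_brush: Bystander: wire brush, 200 mm long, 29 mm high, lying on the bench at the right.
- gauge_block: Bystander: steel block, 30 x 20 x 15 mm, lying on the fixture plate between the nests (fixture x = 35, y = 0 mm).
- spray_can: Bystander: spray can, 66 mm across, 160 mm tall, standing beyond the fixture.
There are look-alikes about, which are no part of the job. Leave any yellow look-alike of the foot_plate alone.

How it is judged:
On the way, in this order (a step that is already met when the one before it is completed fails the run):
1. the clamp is shut on the bare foot plate (((value of joint left_handle below 0.1 rad and contact force between left_arm and foot_plate above 2 N) or (value of joint right_handle below 0.1 rad and contact force between right_arm and foot_plate above 2 N))), for 0.2 s.
2. the bracket is lifted clear of the fixture in the fingers (height (world z) of bracket above 0.06 m and contact force between bracket and the fingers above 1 N and contact force between bracket and fixture below 0.2 N), for 0.2 s.
At the end, for the whole second after the job is handed in: Foot plate's clamp shut (handle within 0.1 rad of its stop, pad force over 2 N). Bracket still, in the fingers alone; mid-weld 100-140 mm from the lens glass, within 16 mm of the lens axis sideways and in height; foot under, level to 0.15 rad; lug's broad side square to the axis to 0.17 rad (((value of joint left_handle below 0.1 rad and contact force between left_arm and foot_plate above 2 N) or (value of joint right_handle below 0.1 rad and contact force between right_arm and foot_plate above 2 N)) and angle between foot_plate's own z axis and vertical below 0.05 rad and x of bracket_weld in the frame of lens between 0.1 and 0.14 m and y of bracket_weld in the frame of lens between -0.016 and 0.016 m and z of bracket_weld in the frame of lens between -0.016 and 0.016 m and angle between bracket's own z axis and vertical below 0.15 rad and angle between the y axis of bracket and the x axis of lens, either way round below 0.17 rad and height (world z) of bracket above 0.15 m and linear speed of bracket below 0.02 m/s and angular speed of bracket below 0.15 rad/s and contact force between bracket and the fingers above 1 N and contact force between bracket and fixture below 0.2 N and contact force between bracket and camera_stand below 0.2 N and contact force between bracket and spray_can below 0.2 N); the arm keeps its last pose, push and grip.
It fails at once if the camera or its stand is touched (contact force between camera_stand and the arm above 1 N or contact force between camera_stand and the fingers above 1 N or contact force between camera_stand and bracket above 1 N).
It fails at once if a bystander is shifted by more than 25 mm (distance of any of spare_lug, spare_plate, chipping_hammer, magnet_square, bar_clamp, wire_brush, gauge_block, spray_can from where it was at the start of the episode above 0.025 m).
It fails at once if the foot plate is pushed out of its nest (distance of foot_plate from where it was at the start of the episode above 0.01 m).
It also fails if it takes over 50 s, if anything falls off the work surface, if the arm or the gripper's body presses on something with over 40 N, if the wrist force passes 120 N, or if a joint passes its speed limit or range.

## Robot

A 6-joint arm with a two-finger parallel gripper is mounted at the origin on the work surface. World frame = base frame: x ahead of the robot, y to its left, z up, the work surface at z = 0. Lengths are in m, angles in rad, forces in N, time in s.
With the tool pointing down it reaches from about 0.35 to 0.775 m from the base axis. Payload 7.3 kg.
Tool frame: the origin (TCP) lies at the very end of the fingers, on their centre line; the grasp point (between the pads) lies 19 mm behind it; x points along the fingers, y is the direction in which the jaws open and shut, and the axes are right-handed (so a half turn about x gives the same grasp; the last joint's range is limited). The gripper opens to 92 mm and grips with 3 to 60 N. Pads are 19 mm wide; open, the fingers measure 130 mm over their backs; the gripper's body (75 mm by 190 mm) begins 47 mm behind the grasp point.
Start: joints at [-1.301, 0.342, 1.524, -0, 1.275, -0.146], TCP at [0.212, -0.48, 0.227] pointing down, gripper open.
Joint ranges: [-2.53, 2.53], [-0.77, 2.02], [0.04, 2.7], [-1, 4.14], [0.28, 2.66], [-3.11, 3.11]. Speed limits (rad/s): [2.57, 2.57, 3.14, 3.14, 3.14, 3.14].

## Interface

Orientations are given as [roll, pitch, yaw] about the fixed x, y, z axes, in that order (R = Rz(yaw) Ry(pitch) Rx(roll)).
In Python, from cell import observe, vision, job gives the robot as it stands.
- The arm moves only by the tool send_rows, never from a script. Its argument "motion" is a list of rows, each an object with "hand": the opening, from -1 (shut) to 1 (fully open), so that 0 is half open; "slide": the shift along the tool's x, y, z in mm, a list of three; "spin": the turn about the tool's x in rad. In form: [{"hand": hand, "slide": [tx, ty, tz], "spin": spin}, ...]. A call has 1 to 8 rows; each row shifts and turns the pose as measured when the row begins, along the tool's axes as they then stand; what a row does not reach is not made up. A row lasts 1/10 s, in which the tool goes at most 50 mm and 8.59 degrees, less where a joint would pass 70% of its speed; a pose out of reach is approached as far as the arm can. A call with a gripper value outside its range is refused whole. The fingers move at their own pace and stop on an object; "grip_force" is the grip in N (left out, the last holds). Time passes only in rows, so rows that do not move let the fingers close. It gives the time, the measured TCP pose, the force and the opening at its end, in the units of the state.
- observe(): the state, without advancing time (a new reading comes with each control period).
- vision.read_camera(name): name is "side" or "top" or "wrist"; returns a dict with "pixels" (400x640x3 uint8, blue, green, red), "range_z" (400x640 float32, m along the optical axis (not along the pixel's ray), 0 where there is no reading), "fx", "fy", "cx", "cy" (pixels), "world_from_camera" (4x4, takes a point from camera to world coordinates); the wrist camera has in their place "T_tool_cam" (4x4, takes a point from camera to tool coordinates, whose origin is the TCP and whose axes are the tool frame's). Camera axes: x right, y down, z forward; pixel columns grow to the right and rows downward; lengths in m; the calibration is good to about 2 mm. A picture is of the moment at which its call begins: read the wrist's pose just before it.
- job.hand_in(): hands the job in, once; it reports no verdict.
Trained networks look in a picture, given as the dict that the camera call returned (one of the last four; its "shot" number tells which), for a name from the list of things; names that differ only in an ending like _2 or _b are one class to them, and where a whole thing is asked for, a point or a joint stands for the part that bears it (a point fixed in the world has none). Each returns a list of dicts, best first, with "conf" (0 to 1); they miss things now and then, are a little off and sometimes report something else, mostly with a low value. They report only what shows in the picture. A call takes as long as a camera call. They do not tell look-alikes from the thing itself.
- vision.search_frame(picture, thing): "uv" ([column, row] in pixels, amid what is visible of it).
- vision.cut_out(picture, thing): "mask" (400x640 bool, what is visible of it) and "uv" ([column, row] in pixels, amid what is visible of it).
The state is a dict: "time": time; "qpos": joint angles; "qvel": joint speeds; "joint_efforts": joint torques, N m; "tool_pos": TCP position; "tool_rot": TCP orientation; "contact_force": force on the tool from outside, world axes, zero at the start; "torque": the same for the moment, N m; "opening": finger opening in m.
Only numpy, scipy, OpenCV 4.12 (cv2) and the standard library are available. Lean on these libraries where they do the work, as an engineer would, in place of code of your own. Each camera call takes 0.05 s, during which the arm holds its last target.

## Working session

There is one attempt and no reset: what is moved stays moved. The work goes in short steps, Python scripts to look and compute and a tool call to move; the robot and the scene stay as the last step left them, time stands still between calls to the robot, and variables do not carry over. Pictures are saved under pics/ and viewed, and the job is handed in when it is done.

Besides the shell and the picture viewer there is one more tool, called after "Call:" as name(argument=value, ...) on one line, values as JSON. send_rows: Moves the arm, as the interface text tells. Its arguments: {"type":"object","properties":{"motion":{"type":"array","items":{"type":"object","properties":{"hand":{"type":"number"},"slide":{"type":"array","items":{"type":"number"}},"spin":{"type":"number"}}}},"grip_force":{"type":"number"}},"required":["motion"]}

```bash
mkdir -p pics; ls
cat > h.py <<'E'
import numpy as np, cv2
from cell import observe, vision, job
from scipy.spatial.transform import Rotation as R
def tool():
    s=observe(); T=np.eye(4); T[:3,:3]=R.from_euler('xyz',s['tool_rot']).as_matrix(); T[:3,3]=s['tool_pos']; return T
def snap(n,f=None):
    T=tool(); p=vision.read_camera(n)
    p['W']=np.array(p['world_from_camera']) if 'world_from_camera' in p else T@np.array(p['T_tool_cam'])
    if f: cv2.imwrite('pics/'+f,p['pixels'])
    return p
def cloud(p):
    z=p['range_z']; v,u=np.mgrid[:z.shape[0],:z.shape[1]]
    c=np.stack([(u-p['cx'])/p['fx']*z,(v-p['cy'])/p['fy']*z,z],-1)
    w=c@p['W'][:3,:3].T+p['W'][:3,3]; w[z==0]=np.nan; return w
def proj(p,X):
    c=(np.asarray(X)-p['W'][:3,3])@p['W'][:3,:3]; return np.array([p['cx']+p['fx']*c[...,0]/c[...,2],p['cy']+p['fy']*c[...,1]/c[...,2]]).T
E
python3 - <<'E'
from h import *
s=observe(); print(s)
for n in ['top','side','wrist']:
    p=snap(n,n+'0.png'); print(n,np.round(p['W'],3).tolist(),p['fx'])
    np.save(n+'0.npy',cloud(p))
    if n!='wrist':
      for t in ['fixture','foot_plate','bracket','camera_stand','left_handle','right_handle','lens','spray_can','spare_plate','gauge_block','left_grip','right_grip']:
        try: print(t,[(np.round(d['uv']).tolist(),round(d['conf'],2)) for d in vision.search_frame(p,t)][:4])
        except Exception as e: print(t,e)
E
```

```text
pics
{'time': 0.0, 'qpos': array([-1.30103022e+00,  3.42729211e-01,  1.52500433e+00,  8.90713471e-06,
        1.27540450e+00, -1.46018530e-01]), 'qvel': array([ 0.00047432, -0.00109767, -0.00028671,  0.00067067,  0.00054151,
       -0.00016555]), 'joint_efforts': array([ 1.29920056e-03, -4.31239700e+01, -2.44216776e+01,  7.20106484e-02,
        5.58114436e-02, -1.31372199e-04]), 'tool_pos': array([ 0.21195702, -0.47987101,  0.22604603]), 'tool_rot': array([-1.72232625,  1.56925091,  1.83504845]), 'contact_force': array([-0.18600855,  0.15387726,  0.43797484]), 'torque': array([-0.0307461 , -0.04024259,  0.00214887]), 'opening': 0.09158988269663008}
top [[0.024, -0.993, 0.116, 0.437], [-1.0, -0.025, -0.006, 0.064], [0.009, -0.116, -0.993, 1.343], [0.0, 0.0, 0.0, 1.0]] 381.4865372839137
fixture [([290.0, 196.0], 0.65)]
foot_plate [([357.0, 226.0], 0.83), ([314.0, 184.0], 0.78)]
bracket [([272.0, 175.0], 0.59), ([309.0, 213.0], 0.5)]
camera_stand [([479.0, 168.0], 0.75)]
left_handle [([259.0, 203.0], 0.4), ([476.0, 168.0], 0.17)]
right_handle [([309.0, 210.0], 0.56), ([291.0, 193.0], 0.
[... 441 characters left out ...]
968973102628
fixture [([311.0, 252.0], 0.95)]
foot_plate [([295.0, 233.0], 0.86), ([344.0, 206.0], 0.76), ([277.0, 256.0], 0.68)]
bracket [([274.0, 257.0], 0.72), ([293.0, 230.0], 0.57)]
camera_stand [([299.0, 110.0], 0.71)]
left_handle [([315.0, 237.0], 0.52)]
right_handle [([329.0, 202.0], 0.56)]
lens [([308.0, 107.0], 0.66)]
spray_can [([248.0, 191.0], 0.71), ([329.0, 199.0], 0.63)]
spare_plate [([371.0, 191.0], 0.63), ([330.0, 179.0], 0.44)]
gauge_block []
left_grip [([314.0, 235.0], 0.83), ([310.0, 248.0], 0.44)]
right_grip [([329.0, 203.0], 0.59)]
wrist [[0.403, -0.887, -0.224, 0.271], [-0.915, -0.391, -0.099, -0.453], [0.0, 0.245, -0.97, 0.385], [0.0, 0.0, 0.0, 1.0]] 287.8567933734463
```

View pics/top0.png

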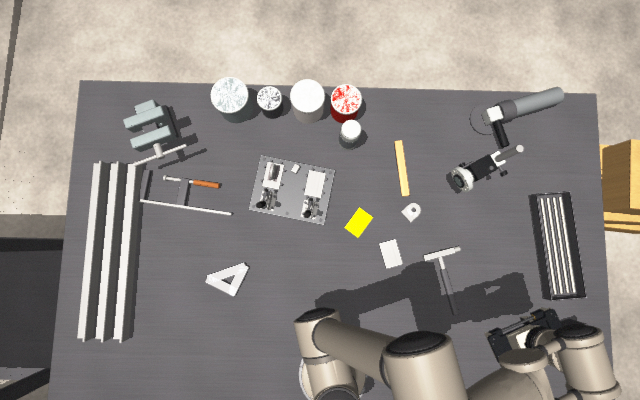

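View pics/side0.png

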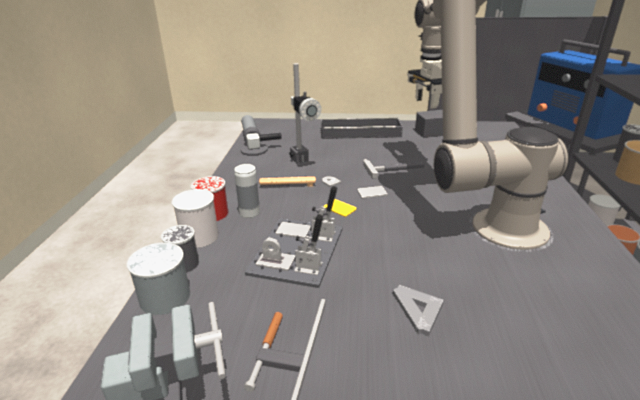

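View pics/wrist0.png

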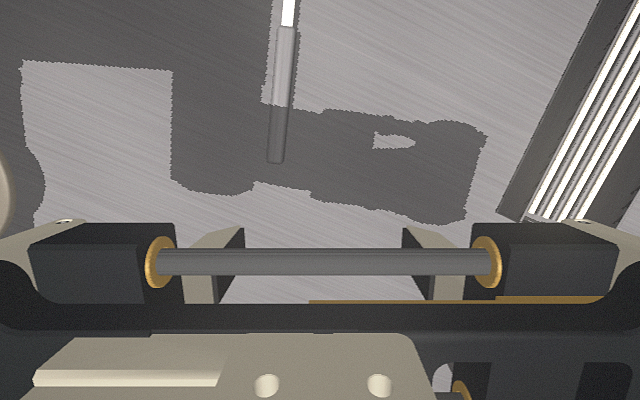

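Run:
```python
import cv2
a=cv2.imread('pics/top0.png')[120:280,220:500]; cv2.imwrite('pics/top0c.png',cv2.resize(a,None,fx=2.8,fy=2.8,interpolation=2))
a=cv2.imread('pics/side0.png')[90:300,210:430]; cv2.imwrite('pics/side0c.png',cv2.resize(a,None,fx=2.8,fy=2.8,interpolation=2))
```

```text
(no output)
```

View pics/top0c.png

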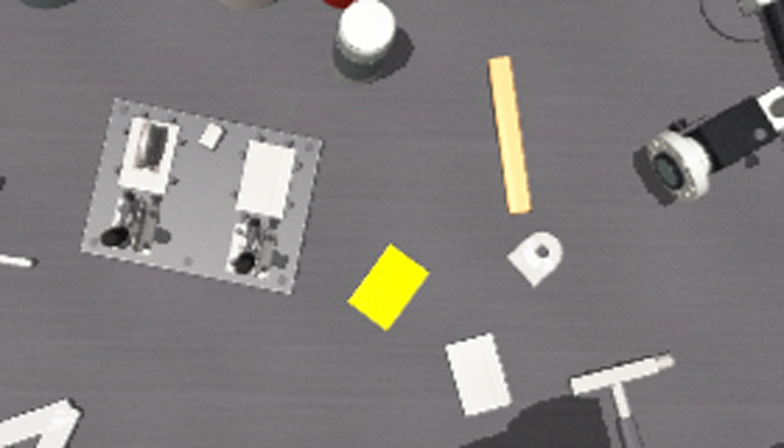

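View pics/side0c.png

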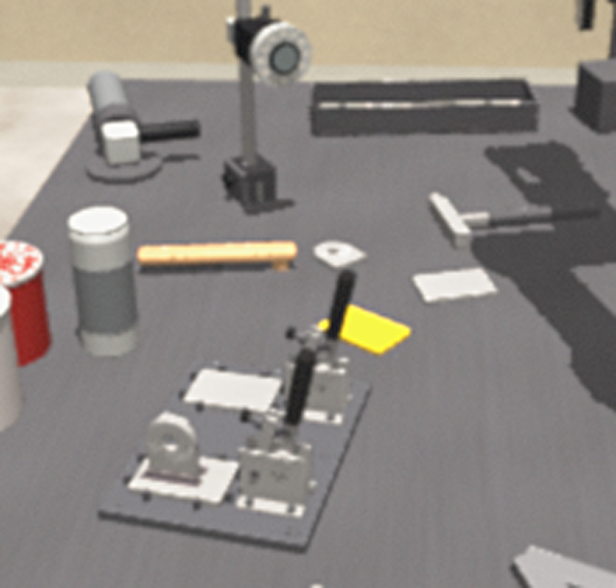

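Top view: the fixture is around (290,193). The left station at (272,175) holds the bracket and the right station at (314,184) holds the bare plate, so the right clamp is the one to shut. The loose plates at (357,222, yellow) and (391,252, white) are on the bench, not in the fixture. Next I'll fit the fixture and lens poses.

```bash
cat > fit.py <<'E'
from h import *
for n in ['top','side']:
    p=snap(n); C=cloud(p)
    m=vision.cut_out(p,'fixture')[0]['mask']
    cv2.imwrite(f'pics/m_{n}.png',m*255)
    P=C[m]; P=P[~np.isnan(P[:,0])]
    print(n,'z hist',np.histogram(P[:,2],bins=np.arange(-.01,.16,.004))[0])
    # plate outline: project mask contour onto z=.012 plane
    cs=max(cv2.findContours(m.astype(np.uint8),0,1)[0],key=cv2.contourArea)[:,0].astype(float)
    def back(uv,z):
        d=np.c_[(uv[:,0]-p['cx'])/p['fx'],(uv[:,1]-p['cy'])/p['fy'],np.ones(len(uv))]@p['W'][:3,:3].T
        o=p['W'][:3,3]; return o+d*((z-o[2])/d[:,2])[:,None]
    b=back(cs,.012)[:,:2]
    r=cv2.minAreaRect((b*1000).astype(np.float32)); print(r)
    Q=P[(P[:,2]<.02)&(P[:,2]>.006)]; print(len(Q),np.median(Q[:,2]))
    r=cv2.minAreaRect((Q[:,:2]*1000).astype(np.float32)); print(r, cv2.boxPoints(r).round().tolist())
    for t in ['lens','camera_stand']:
      for d in vision.cut_out(p,t)[:1]:
        P=C[d['mask']]; P=P[~np.isnan(P[:,0])]
        cv2.imwrite(f'pics/m_{n}_{t}.png',d['mask']*255)
        print(t,d['uv'],len(P),np.round(np.nanmin(P,0),3),np.round(np.nanmax(P,0),3),np.round(np.median(P,0),3))
E
python3 fit.py
```

```text
top z hist [   0    4   11   20  462 1516  834  140   57   27    8    3    5    3
    5    7    7    9   18   38   17    2    2    1    0    6   20   37
   26   16    1    2    2    1    4    5    3    4    3    2    3    1]
((624.86767578125, 159.1151123046875), (270.2214050292969, 204.8807830810547), 79.76766204833984)
2919 0.012764910978454003
((622.7757568359375, 159.033203125), (269.67254638671875, 200.1696319580078), 79.89324951171875) [[501.0, 44.0], [698.0, 9.0], [745.0, 274.0], [548.0, 309.0]]
lens [479.2, 167.7] 1030 [ 0.598 -0.59  -0.005] [ 0.776 -0.326  0.291] [ 0.656 -0.388  0.265]
camera_stand [478.7, 167.1] 1273 [ 0.598 -0.606 -0.007] [ 0.779 -0.326  0.385] [ 0.663 -0.404  0.266]
side z hist [   0    1   31  114  116 1161  796  147  117   68   45   53   43   44
   52   46   63   68   78  107   30   15   23   21   27   30   38   61
   57   31   16   18   20   14   18   18   16   19   18   20   18   16]
((598.1924438476562, 42.998504638671875), (527.0694580078125, 205.3905029296875), 79.7288589477539)
2144 0.013555532597728293
((620.1709594726562, 158.83609008789062), (277.1766052246094, 201.47601318359375), 79.82280731201172) [[497.0, 40.0], [695.0, 5.0], [744.0, 277.0], [546.0, 313.0]]
lens [306.4, 108.2] 574 [ 0.597 -0.945 -0.   ] [ 0.73  -0.324  0.289] [ 0.644 -0.353  0.252]
camera_stand [301.8, 108.9] 1109 [ 0.597 -0.614  0.002] [ 0.73  -0.324  0.384] [ 0.68  -0.421  0.231][ WARN:0@7.949] global loadsave.cpp:1063 imwrite_ Unsupported depth image for selected encoder is fallbacked to CV_8U.
```

```bash
cat >> h.py <<'E'
# fixture frame
FY=-0.1768; FO=np.array([.6565,.1528,0])
def fx(x,y,z):  # mm in fixture -> world m
    c,s=np.cos(FY),np.sin(FY); return FO+np.array([c*x-s*y,s*x+c*y,z])/1000
def go(target,yaw_y=None,T=None):
    """slide (mm, tool axes) and spin to bring TCP to target, tool y to heading yaw_y (deg, mod 180)"""
    T=tool() if T is None else T
    d=T[:3,:3].T@(np.asarray(target)-T[:3,3])*1000
    cur=np.degrees(np.arctan2(T[1,1],T[0,1])); sp=None
    if yaw_y is not None:
        dy=(yaw_y-cur+90)%180-90; sp=-dy
    print('slide',d.round(1),'dist',np.linalg.norm(d).round(1),'rows>=',np.ceil(np.linalg.norm(d)/50),'cur y-head',cur.round(1),'spin deg',sp, 'rad',None if sp is None else np.radians(sp).round(3))
E
python3 - <<'E'
from h import *
T=tool(); print(T.round(3))
print('nestR',fx(0,-75,12),'hingeR',fx(-100,-75,58.5))
g=fx(-100-85*np.cos(1.37),-75,58.5+85*np.sin(1.37)); print('grip',g)
go(g+[0,0,.09],79.87)
C=np.load('top0.npy')
# points in clamps areas above z .05
for nm,y0 in (('L',75),('R',-75)):
    X=C.reshape(-1,3); X=X[~np.isnan(X[:,0])]
    c,s=np.cos(FY),np.sin(FY); d=X-FO; f=np.c_[c*d[:,0]+s*d[:,1],-s*d[:,0]+c*d[:,1],d[:,2]]*1000
    k=(abs(f[:,1]-y0)<45)&(f[:,0]>-160)&(f[:,0]<60)&(f[:,2]>40); print(nm); print(f[k][np.argsort(f[k][:,2])][::6].round().astype(int).tolist())
E
```

```text
[[-0.     0.404 -0.915  0.212]
 [-0.    -0.915 -0.404 -0.48 ]
 [-1.     0.     0.     0.227]
 [ 0.     0.     0.     1.   ]]
nestR [0.64330897 0.07896913 0.012     ] hingeR [0.54486782 0.09655717 0.0585    ]
grip [0.52817887 0.09953891 0.14179219]
slide [  -5.1 -402.7 -523.4] dist 660.4 rows>= 14.0 cur y-head -66.2 spin deg 33.952052046740675 rad 0.593
L
[[16, 71, 40], [1, 71, 42], [18, 71, 47], [-76, 64, 49], [-11, 71, 54], [-101, 61, 58], [-88, 64, 61], [-107, 69, 63], [-96, 68, 64], [-65, 85, 66], [-97, 71, 68], [-93, 65, 69], [-96, 64, 70], [-76, 65, 71], [-1, 71, 73], [2, 71, 74], [1, 74, 77], [25, 72, 82], [-4, 76, 83], [13, 76, 85], [-97, 71, 92], [-83, 67, 94], [-85, 80, 96], [-95, 77, 98], [-80, 67, 99], [-77, 68, 101], [-65, 73, 105], [-83, 79, 105], [-95, 70, 106], [-108, 66, 113], [-107, 67, 129], [-108, 68, 140], [-113, 67, 161], [-127, 67, 166], [-118, 84, 172], [-128, 72, 173], [-121, 82, 175], [-116, 74, 176], [-118, 79, 179]]
R
[[-67, -80, 41], [-76, -61, 55], [-64, -87, 59], [-90, -82, 64], [-72, -85, 67], [-117, -84, 68], [-99, -87, 69], [-79, -86, 70], [-91, -65, 73], [-83, -78, 94], [-85, -71, 97], [-94, -77, 99], [-76, -69, 101], [-94, -80, 101], [-79, -70, 103], [-82, -74, 104], [-65, -74, 106], [-105, -82, 118], [-109, -84, 133], [-110, -72, 156], [-115, -67, 171], [-128, -82, 173], [-116, -80, 174], [-114, -76, 176], [-119, -68, 178], [-123, -78, 180]]
```

Run:
```python
import numpy as np
for n in ('top','side'):
    X=np.load(n+'0.npy').reshape(-1,3); X=X[~np.isnan(X[:,0])]
    k=(X[:,0]>.55)&(X[:,0]<.82)&(X[:,1]>-.62)&(X[:,1]<-.29)&(X[:,2]>.1)
    P=X[k]; print(n,len(P)); 
    print((P[np.argsort(P[:,1])][::25]*1000).round().astype(int).tolist())
    print('z>.33',np.median(P[P[:,2]>.33],0), (P[:,2]>.33).sum())
```

```text
top 1229
[[653, -484, 250], [653, -472, 251], [652, -468, 243], [671, -462, 250], [685, -456, 304], [677, -454, 261], [674, -451, 260], [714, -449, 255], [688, -448, 364], [690, -447, 295], [699, -445, 315], [664, -445, 267], [691, -444, 276], [693, -443, 307], [659, -442, 260], [670, -437, 266], [687, -431, 267], [684, -426, 266], [663, -422, 286], [672, -418, 268], [675, -416, 268], [681, -413, 268], [695, -410, 269], [645, -406, 268], [675, -402, 265], [669, -399, 267], [683, -395, 270], [668, -392, 268], [633, -389, 267], [632, -385, 255], [671, -382, 266], [671, -378, 268], [655, -375, 261], [654, -372, 262], [661, -368, 256], [600, -366, 235], [616, -363, 281], [610, -361, 265], [613, -359, 263], [641, -355, 282], [651, -351, 277], [644, -349, 282], [630, -346, 282], [624, -344, 264], [657, -341, 273], [636, -339, 263], [649, -338, 252], [650, -335, 250], [655, -332, 250], [661, -328, 238]]
z>.33 [ 0.69177915 -0.4472386   0.36909199] 120
side 881
[[644, -477, 252], [682, -454, 288], [684, -452, 132], [697, -450, 278], [709, -449, 259], [687, -448, 133], [699, -448, 134], [688, -447, 118], [683, -445, 122], [685, -445, 183], [687, -444, 127], [699, -443, 303], [693, -441, 160], [695, -438, 285], [699, -420, 230], [698, -415, 243], [692, -407, 261], [661, -400, 267], [679, -388, 256], [675, -376, 226], [597, -367, 234], [604, -362, 243], [600, -359, 233], [603, -355, 263], [624, -352, 275], [648, -350, 279], [624, -347, 207], [644, -345, 280], [619, -342, 260], [623, -340, 253], [626, -339, 243], [647, -337, 265], [644, -335, 229], [655, -333, 226], [665, -331, 241], [657, -326, 235]]
z>.33 [ 0.68989152 -0.44649759  0.35962975] 84
```

Call:
send_rows(motion=[{"hand": 0, "slide": [-5, -28.8, -37.4], "spin": 0}, {"hand": 0, "slide": [0, -28.8, -37.4], "spin": 0}, {"hand": 0, "slide": [0, -28.8, -37.4], "spin": 0}, {"hand": 0, "slide": [0, -28.8, -37.4], "spin": 0}, {"hand": 0, "slide": [0, -28.8, -37.4], "spin": 0}, {"hand": 0, "slide": [0, -28.8, -37.4], "spin": 0}, {"hand": 0, "slide": [0, -28.8, -37.4], "spin": 0}], grip_force=30)

```text
time: 2.45
tool_pos: [0.3734, -0.186, 0.2312]
tool_rot: [1.737, 1.567, -1.0]
contact_force: [1.2, -0.6, -0.4]
opening: 0.0463
```

Run:
```python
from h import *
print(observe()['qpos'].round(2)); go(fx(-117,-75,232),79.87)
p=snap('wrist','w1.png'); np.save('w1.npy',cloud(p))
```

```text
[-0.65  0.14  1.79 -0.    1.21  0.52]
slide [  -1.4 -201.7 -254.6] dist 324.8 rows>= 7.0 cur y-head -66.8 spin deg 33.297088250608795 rad 0.581
```

View pics/w1.png

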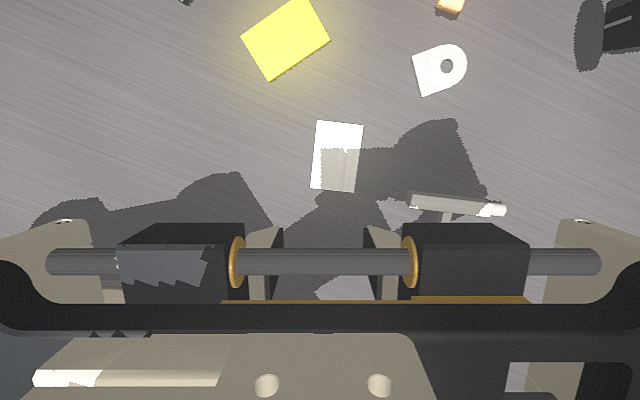

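The wrist picture shows the yellow plate (285,38), the spare lug (440,70) and the spare plate (338,155). All of them lie on the bench and are not involved. I'll carry on to the right clamp.

Call:
send_rows(motion=[{"hand": 0, "slide": [0, -29, -36.5], "spin": 0}, {"hand": 0, "slide": [0, -29, -36.5], "spin": 0}, {"hand": 0, "slide": [0, -29, -36.5], "spin": 0}, {"hand": 0, "slide": [0, -29, -36.5], "spin": 0}, {"hand": 0, "slide": [0, 0, 0], "spin": 0.145}, {"hand": 0, "slide": [0, 0, 0], "spin": 0.145}, {"hand": 0, "slide": [0, 0, 0], "spin": 0.145}, {"hand": 0, "slide": [0, 0, 0], "spin": 0.145}])

```text
time: 3.3
tool_pos: [0.466, -0.0086, 0.2324]
tool_rot: [-3.023, 1.563, -0.063]
contact_force: [0.7, 0.4, 0.7]
opening: 0.0458
```

Run:
```python
from h import *
print(observe()['qpos'].round(2)); go(fx(-117,-75,232),79.87)
p=snap('wrist','w2.png'); np.save('w2.npy',cloud(p)); np.save('w2W.npy',p['W'])
for t in ['foot_plate','bracket','right_handle','fixture']:
  for d in vision.cut_out(p,t)[:3]:
    P=cloud(p)[d['mask']]; P=P[~np.isnan(P[:,0])]; print(t,round(d['conf'],2),d['uv'],np.median(P,0).round(3))
```

```text
[-0.18  0.22  1.67  0.    1.24  1.57]
slide [   0.8 -117.6  -41.5] dist 124.8 rows>= 3.0 cur y-head -100.4 spin deg -0.2994044611794493 rad -0.005
foot_plate 0.91 [222.4, 44.1] [0.644 0.078 0.02 ]
foot_plate 0.67 [39.1, 153.7] [0.559 0.238 0.126]
foot_plate 0.61 [370.5, 133.7] [ 0.513 -0.077  0.008]
bracket 0.81 [88.3, 39.8] [0.669 0.22  0.022]
right_handle 0.79 [189.4, 152.7] [0.529 0.093 0.15 ]
right_handle 0.37 [21.8, 180.9] [0.533 0.383 0.019]
fixture 0.78 [166.4, 106.1] [0.588 0.16  0.013]
```

View pics/w2.png

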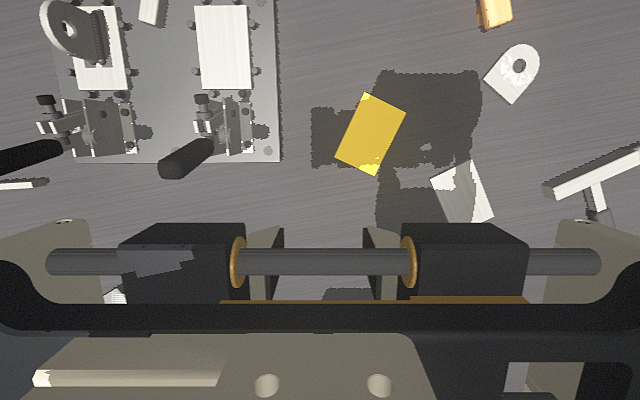

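The wrist view confirms the bare plate in the right nest at (222,45), about 1 mm from my fit, its open handle at (190,153), and the bracket at (88,40) in the left nest. I'll line up over the right handle.

Call:
send_rows(motion=[{"hand": 0, "slide": [0, -39.3, -14], "spin": 0}, {"hand": 0, "slide": [0, -39.3, -14], "spin": 0}, {"hand": 0, "slide": [0, -39.3, -14], "spin": 0}, {"hand": 0, "slide": [0, 0, 0], "spin": 0}])

```text
time: 3.95
tool_pos: [0.5298, 0.1014, 0.2332]
tool_rot: [-3.079, 1.562, -0.104]
contact_force: [-0.3, 0.3, -0.1]
opening: 0.0459
```

Run:
```python
from h import *
go(fx(-117,-75,232),79.87); go(fx(-117,-75,123),79.87)
p=snap('wrist','w3.png')
C=cloud(p)
d=vision.cut_out(p,'right_handle'); 
for q in d[:2]:
    P=C[q['mask']]; P=P[~np.isnan(P[:,0])]; 
    c,s=np.cos(FY),np.sin(FY); e=P-FO; f=np.c_[c*e[:,0]+s*e[:,1],-s*e[:,0]+c*e[:,1],e[:,2]]*1000
    print(q['conf'],q['uv'],np.percentile(f,[2,50,98],axis=0).round())
```

```text
slide [1.2 2.1 1.4] dist 2.8 rows>= 1.0 cur y-head -99.6 spin deg 0.5583136704603362 rad 0.01
slide [110.2   2.2   2.4] dist 110.2 rows>= 3.0 cur y-head -99.6 spin deg 0.5583136704603362 rad 0.01
0.71 [329.7, 207.2] [[-129.  -85.   65.]
 [-114.  -75.  160.]
 [-102.  -65.  177.]]
```

View pics/w3.png

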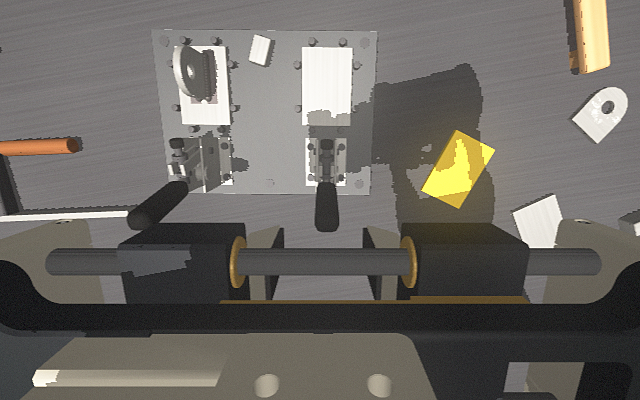

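The handle at (327,205) sits between the fingers. I'll descend and grip.

Call:
send_rows(motion=[{"hand": 0, "slide": [30, 2, 2], "spin": 0.01}, {"hand": 0, "slide": [30, 0, 0], "spin": 0}, {"hand": 0, "slide": [30, 0, 0], "spin": 0}, {"hand": 0, "slide": [20, 0, 0], "spin": 0}, {"hand": -1, "slide": [0, 0, 0], "spin": 0}, {"hand": -1, "slide": [0, 0, 0], "spin": 0}, {"hand": -1, "slide": [0, 0, 0], "spin": 0}, {"hand": -1, "slide": [0, 0, 0], "spin": 0}], grip_force=25)

```text
time: 4.85
tool_pos: [0.5269, 0.0991, 0.1223]
tool_rot: [-2.19, 1.549, 0.769]
contact_force: [6.0, 7.0, -16.1]
opening: 0.0201
```

Run:
```python
from h import *
go(fx(-117,-75,123),79.87)
T=tool();T[:3,3]=fx(-117,-75,123.)
prev=np.array([-117,123.])
for a in np.linspace(1.37,-0.02,15)[1:]:
    q=np.array([-100-85*np.cos(a),58.5-19+85*np.sin(a)]); print(round(a,2),(prev-q).round(1)); prev=q
print(T[:3,:3].round(2)); print(observe()['opening'])
```

```text
slide [-0.7 -0.7 -1.1] dist 1.5 rows>= 1.0 cur y-head -100.4 spin deg -0.29717588349939206 rad -0.005
1.27 [8.1 2.3]
1.17 [7.9 2.9]
1.07 [7.6 3.7]
0.97 [7.2 4.4]
0.87 [6.7 5.1]
0.77 [6.2 5.7]
0.68 [5.6 6.3]
0.58 [4.9 6.8]
0.48 [4.2 7.3]
0.38 [3.5 7.7]
0.28 [2.7 8. ]
0.18 [1.9 8.2]
0.08 [1.1 8.4]
-0.02 [0.3 8.4]
[[ 0.02 -0.18 -0.98]
 [ 0.02 -0.98  0.18]
 [-1.   -0.02 -0.01]]
0.020114790525079872
```

Gripped (opening 20 mm). Tool z points along fixture -x, so I'll follow the arc.

Call:
send_rows(motion=[{"hand": -1, "slide": [2.3, 0, 8.1], "spin": 0}, {"hand": -1, "slide": [2.9, 0, 7.9], "spin": 0}, {"hand": -1, "slide": [3.7, 0, 7.6], "spin": 0}, {"hand": -1, "slide": [4.4, 0, 7.2], "spin": 0}])

```text
time: 5.25
tool_pos: [0.5134, 0.1017, 0.1181]
tool_rot: [-2.789, 1.512, 0.176]
contact_force: [6.6, -0.4, 8.6]
opening: 0.0201
```

```bash
cat > arc.py <<'E'
from h import *
import sys
T=tool(); s=observe(); c,sn=np.cos(FY),np.sin(FY)
e=(T[:3,3]-19e-3*T[:3,0]-FO); f=np.array([c*e[0]+sn*e[1],-sn*e[0]+c*e[1],e[2]])*1000
print('grasp fix',f.round(1),'ang',np.arctan2(f[2]-58.5,-100-f[0]).round(3),'r',np.hypot(f[2]-58.5,-100-f[0]).round(1),'F',s['contact_force'].round(1),s['opening'].round(4), T[:3,0].round(3))
a=np.arctan2(f[2]-58.5,-100-f[0])
print([ (np.array([f[0]-(-100-85*np.cos(b)), f[2]-(58.5+85*np.sin(b))])).round(1).tolist() for b in np.arange(a-.1,-.1,-.1)])
E
python3 arc.py
```

```text
Traceback (most recent call last):
  File "arc.py", line 5, in <module>
    print('grasp fix',f.round(1),'ang',np.arctan2(f[2]-58.5,-100-f[0]).round(3),'r',np.hypot(f[2]-58.5,-100-f[0]).round(1),'F',s['contact_force'].round(1),s['opening'].round(4), T[:3,0].round(3))
                                                                                                                                                           ^^^^^^^^^^^^^^^^^^
AttributeError: 'float' object has no attribute 'round'
```

```bash
sed -i "s/s\['opening'\].round(4)/s['opening']/" arc.py; python3 arc.py
```

```text
grasp fix [-133.   -75.8  137.1] ang 1.173 r 85.2 F [ 6.6 -0.4  8.6] 0.020058631616469376 [ 0.058  0.01  -0.998]
[[7.6, 3.9], [14.8, 8.3], [21.6, 13.4], [27.8, 19.2], [33.5, 25.6], [38.4, 32.5], [42.7, 39.8], [46.2, 47.6], [48.9, 55.6], [50.7, 63.9], [51.8, 72.3], [52.0, 80.8]]
```

The handle has moved to 1.17 rad at radius 85, as planned, but pivot friction is tilting the tool slightly. I'll ease the grip so the handle turns in the pads.

Call:
send_rows(motion=[{"hand": -1, "slide": [3.9, 0, 8], "spin": 0}, {"hand": -1, "slide": [6, 0, 10], "spin": 0}, {"hand": -1, "slide": [7, 0, 9], "spin": 0}, {"hand": -1, "slide": [8, 0, 8], "spin": 0}], grip_force=9)

```text
time: 5.65
tool_pos: [0.4909, 0.106, 0.1029]
tool_rot: [-2.859, 1.48, 0.107]
contact_force: [-1.8, 0.5, 10.9]
opening: 0.0206
```

```bash
python3 arc.py
```

```text
grasp fix [-156.4  -75.7  121.8] ang 0.843 r 84.8 F [-1.8  0.5 10.9] 0.020613072266939897 [ 0.09   0.01  -0.996]
[[6.2, 5.8], [11.6, 12.3], [16.4, 19.4], [20.4, 26.9], [23.7, 34.7], [26.1, 42.8], [27.7, 51.2], [28.5, 59.6], [28.5, 68.1]]
```

Tilt is growing (0.09 rad), so I'll let go, rise, and press the handle down from above with shut fingers.

Call:
send_rows(motion=[{"hand": 0, "slide": [0, 0, 0], "spin": 0}, {"hand": 0, "slide": [0, 0, 0], "spin": 0}, {"hand": 0, "slide": [-25, 0, 0], "spin": 0}, {"hand": 0, "slide": [-30, 0, 0], "spin": 0}, {"hand": -1, "slide": [-20, 0, 0], "spin": 0}, {"hand": -1, "slide": [0, 0, 0], "spin": 0}])

```text
time: 6.25
tool_pos: [0.4849, 0.1033, 0.1849]
tool_rot: [-2.868, 1.476, 0.097]
contact_force: [0.6, -0.1, -0.7]
opening: 0.0341
```

```bash
cat > st.py <<'E'
from h import *
T=tool(); s=observe(); c,sn=np.cos(FY),np.sin(FY)
e=(T[:3,3]-FO); f=np.array([c*e[0]+sn*e[1],-sn*e[0]+c*e[1],e[2]])*1000
print('TCP fix',f.round(1),'F',s['contact_force'].round(1),s['opening'], 'axis',T[:3,0].round(3),'q',s['qpos'].round(2),s['time'])
E
python3 st.py
python3 - <<'E'
from h import *
snap('wrist','w4.png');snap('side','s4.png')
E
```

```text
TCP fix [-160.3  -78.9  184.9] F [ 0.6 -0.1 -0.7] 0.03411882718671878 axis [ 0.094  0.009 -0.996] q [0.05 0.28 1.75 0.   1.02 1.8 ] 6.25
```

View pics/w4.png

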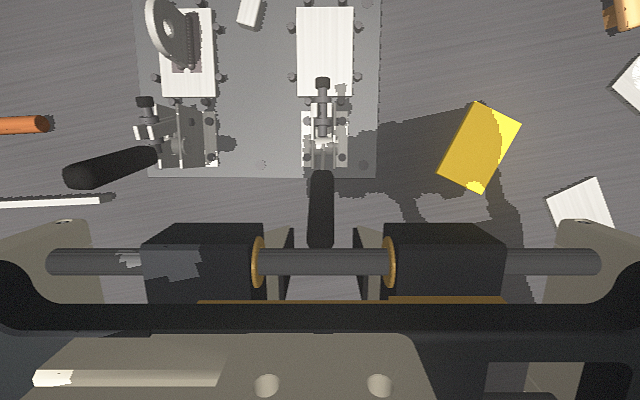

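View pics/s4.png

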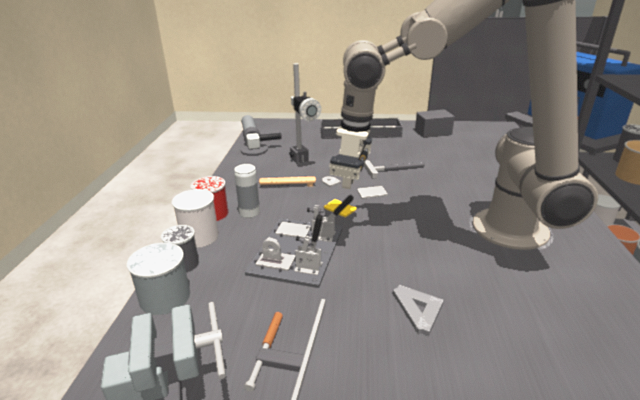

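The handle is half-way down at (322,205) in the wrist view, with the arm swung partly over. Pressing down next.

Call:
send_rows(motion=[{"hand": -1, "slide": [0, -4, 14], "spin": 0}, {"hand": -1, "slide": [0, 0, 0], "spin": 0}, {"hand": -1, "slide": [0, 0, 0], "spin": 0}, {"hand": -1, "slide": [20, 0, 2], "spin": 0}, {"hand": -1, "slide": [15, 0, 1.5], "spin": 0}], grip_force=20)

```text
time: 6.85
tool_pos: [0.4586, 0.1127, 0.1444]
tool_rot: [-2.802, 1.503, 0.164]
contact_force: [-83.5, 10.5, 98.2]
opening: 0.0003
```

```bash
python3 st.py
```

```text
TCP fix [-187.7  -74.3  144.4] F [-83.5  10.5  98.2] 0.00034787293133968283 axis [ 0.066  0.011 -0.998] q [0.07 0.3  1.84 0.01 0.93 1.82] 6.85
```

The force is 129 N along the handle's length: I'm pressing on its end face. I'll back off straight away and move in over its upper face.

Call:
send_rows(motion=[{"hand": -1, "slide": [-20, 0, 0], "spin": 0}, {"hand": -1, "slide": [-20, 0, 0], "spin": 0}])

```text
time: 7.05
tool_pos: [0.4492, 0.113, 0.181]
tool_rot: [-2.752, 1.52, 0.215]
contact_force: [0.5, -0.6, 0.4]
opening: 0.0006
```

```bash
python3 st.py;  python3 - <<'E'
from h import *
p=snap('wrist','w5.png')
C=cloud(p)
for q in vision.cut_out(p,'right_handle')[:2]:
    P=C[q['mask']]; P=P[~np.isnan(P[:,0])]; 
    c,s=np.cos(FY),np.sin(FY); e=P-FO; f=np.c_[c*e[:,0]+s*e[:,1],-s*e[:,0]+c*e[:,1],e[:,2]]*1000
    print(q['conf'],q['uv'],np.percentile(f,[2,25,50,75,98],axis=0).round())
    f=f[(f[:,2]>60)]; print(f[np.argsort(f[:,2])][::max(1,len(f)//25)].round().astype(int).tolist())
E
```

```text
TCP fix [-197.1  -75.6  181. ] F [ 0.5 -0.6  0.4] 0.0005907802346846483 axis [ 0.05   0.011 -0.999] q [0.08 0.25 1.8  0.01 1.05 1.82] 7.05
0.9 [327.1, 159.5] [[-188.  -85.   56.]
 [-171.  -79.   97.]
 [-153.  -75.  118.]
 [-130.  -71.  135.]
 [ -87.  -65.  144.]]
[[-91, -76, 60], [-94, -72, 65], [-95, -76, 67], [-100, -78, 68], [-86, -71, 70], [-121, -76, 87], [-131, -71, 98], [-134, -78, 102], [-146, -85, 105], [-140, -76, 108], [-146, -71, 112], [-151, -67, 114], [-152, -83, 117], [-157, -67, 120], [-156, -72, 123], [-161, -83, 126], [-162, -70, 128], [-171, -66, 131], [-170, -68, 134], [-172, -83, 136], [-172, -79, 138], [-177, -70, 140], [-181, -84, 141], [-186, -78, 143], [-184, -73, 144], [-183, -72, 145]]
```

View pics/w5.png

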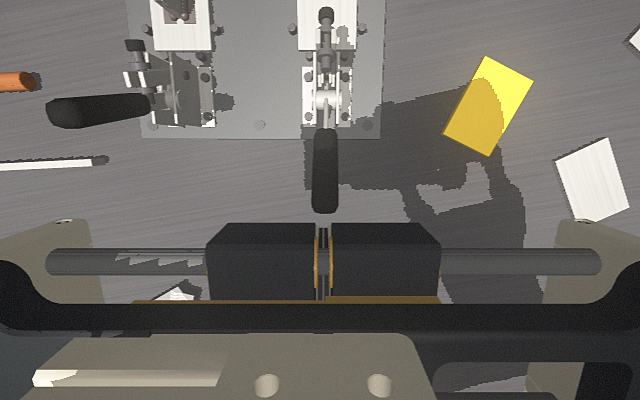

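The handle's upper face runs from (-131,98) to (-184,145) in fixture x,z, about 0.77 rad. I'll go over x = -142 and press there in small steps.

Call:
send_rows(motion=[{"hand": -1, "slide": [0, 0, -30], "spin": 0}, {"hand": -1, "slide": [0, 0, -27], "spin": 0}, {"hand": -1, "slide": [0, 0, 0], "spin": 0}, {"hand": -1, "slide": [0, 0, 0], "spin": 0}, {"hand": -1, "slide": [20, 0, 1], "spin": 0}, {"hand": -1, "slide": [20, 0, 1], "spin": 0}, {"hand": -1, "slide": [0, 0, 0], "spin": 0}])

```text
time: 7.85
tool_pos: [0.5061, 0.1038, 0.1388]
tool_rot: [-2.756, 1.519, 0.212]
contact_force: [-0.6, -0.8, -1.2]
opening: 0.0001
```

```bash
python3 st.py
```

```text
TCP fix [-139.4  -74.7  138.8] F [-0.6 -0.8 -1.2] 0.00014224089146961391 axis [ 0.05   0.011 -0.999] q [0.05 0.39 1.72 0.01 0.98 1.79] 7.85
```

Call:
send_rows(motion=[{"hand": -1, "slide": [15, 0, 1], "spin": 0}, {"hand": -1, "slide": [12, 0, 5], "spin": 0}, {"hand": -1, "slide": [10, 0, 8], "spin": 0}])

```text
time: 8.15
tool_pos: [0.4953, 0.1068, 0.1029]
tool_rot: [-2.777, 1.514, 0.192]
contact_force: [0.5, -2.1, 3.7]
opening: 0.0007
```

```bash
python3 st.py
```

```text
TCP fix [-150.6  -73.6  102.9] F [ 0.5 -2.1  3.7] 0.0006972280897595497 axis [ 0.055  0.011 -0.998] q [0.06 0.42 1.79 0.01 0.87 1.79] 8.15
```

It's moving with light force. I'll continue.

Call:
send_rows(motion=[{"hand": -1, "slide": [10, 0, 7], "spin": 0}, {"hand": -1, "slide": [10, 0, 6], "spin": 0}, {"hand": -1, "slide": [10, 0, 4], "spin": 0}])

```text
time: 8.45
tool_pos: [0.4815, 0.1099, 0.0744]
tool_rot: [-2.816, 1.507, 0.153]
contact_force: [2.1, -3.1, 4.2]
opening: 0.0003
```

```bash
python3 st.py
```

```text
TCP fix [-164.7  -73.    74.4] F [ 2.1 -3.1  4.2] 0.0003289010817224263 axis [ 0.063  0.01  -0.998] q [0.07 0.44 1.86 0.01 0.77 1.8 ] 8.45
```

Call:
send_rows(motion=[{"hand": -1, "slide": [6, -1, 1], "spin": 0}, {"hand": -1, "slide": [6, 0, 1], "spin": 0}])

```text
time: 8.65
tool_pos: [0.481, 0.1112, 0.0659]
tool_rot: [-2.836, 1.504, 0.135]
contact_force: [-22.5, -5.8, 83.5]
opening: 0.0003
```

```bash
python3 st.py
```

```text
TCP fix [-165.4  -71.8   65.9] F [-22.5  -5.8  83.5] 0.0003266521068437529 axis [ 0.066  0.009 -0.998] q [0.07 0.45 1.87 0.01 0.75 1.81] 8.65
```

The handle has met its stop (z = 66 mm, 84 N). I'll rise and check.

Call:
send_rows(motion=[{"hand": -1, "slide": [0, 0, 0], "spin": 0}, {"hand": -1, "slide": [-15, 0, 0], "spin": 0}, {"hand": -1, "slide": [-40, 0, 0], "spin": 0}, {"hand": -1, "slide": [-40, 0, 0], "spin": 0}, {"hand": -1, "slide": [-40, 0, 0], "spin": 0}, {"hand": -1, "slide": [0, 0, 0], "spin": 0}])

```text
time: 9.25
tool_pos: [0.4704, 0.1111, 0.2093]
tool_rot: [-2.817, 1.503, 0.154]
contact_force: [-0.2, 0.4, -0.3]
opening: 0.0003
```

```bash
python3 st.py;  python3 - <<'E'
from h import *
p=snap('wrist','w6.png')
C=cloud(p)
def F(P):
    c,s=np.cos(FY),np.sin(FY); e=P-FO; return np.c_[c*e[:,0]+s*e[:,1],-s*e[:,0]+c*e[:,1],e[:,2]]*1000
for q in vision.cut_out(p,'right_handle')[:1]:
    P=C[q['mask']]; f=F(P[~np.isnan(P[:,0])]); print(q['conf'],q['uv'])
    f=f[(f[:,2]>40)&(f[:,0]<-135)]; print(f.shape, f[np.argsort(f[:,0])][::max(1,len(f)//12)].round().astype(int).tolist())
    k=f[:,2]>60; print(np.polyfit(f[k,0],f[k,2],1))
for q in vision.cut_out(p,'foot_plate')[:2]:
    P=C[q['mask']]; print(q['conf'],q['uv'],F(P[~np.isnan(P[:,0])]).mean(0))
E
```

```text
TCP fix [-175.8  -73.8  209.3] F [-0.2  0.4 -0.3] 0.0002665035764789505 axis [ 0.066  0.01  -0.998] q [0.07 0.24 1.72 0.01 1.11 1.81] 9.25
0.82 [327.3, 175.9]
(1049, 3) [[-208, -67, 65], [-200, -67, 66], [-194, -81, 65], [-189, -70, 68], [-184, -76, 67], [-178, -74, 67], [-173, -68, 67], [-167, -68, 66], [-162, -66, 64], [-157, -73, 68], [-152, -73, 68], [-147, -80, 66], [-137, -76, 66]]
[1.36761254e-02 6.88028938e+01]
0.87 [331.6, 34.5] [ -0.82227759 -75.2158978   20.30199839]
0.83 [472.8, 131.3] [-100.84883644 -250.59720791    7.93538293]
```

View pics/w6.png

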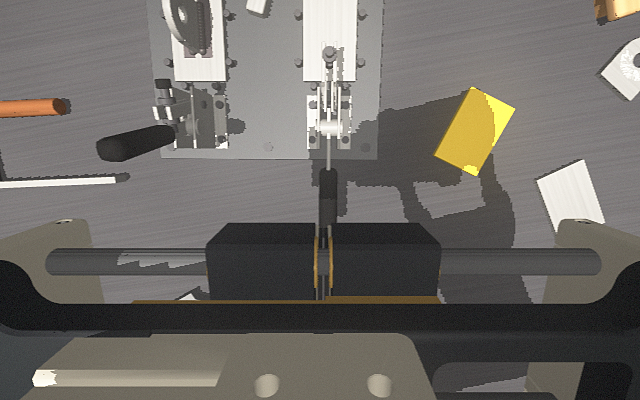

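The right handle's slope is 0.014 rad, so it is shut, with the pad on the plate at (330,60) and the plate unmoved. Now the bracket: I'll move across at a safe height and look at it.

Call:
send_rows(motion=[{"hand": -1, "slide": [-25, 0, -10], "spin": 0}, {"hand": -0.2, "slide": [0, -37, -20], "spin": 0}, {"hand": -0.2, "slide": [0, -37, -20], "spin": 0}, {"hand": -0.2, "slide": [0, -37, -20], "spin": 0}, {"hand": -0.2, "slide": [0, -37, -20], "spin": 0}, {"hand": -0.2, "slide": [0, 0, 0], "spin": 0}, {"hand": -0.2, "slide": [0, 0, 0], "spin": 0}])

```text
time: 10.1
tool_pos: [0.578, 0.2447, 0.2199]
tool_rot: [-2.826, 1.541, 0.143]
contact_force: [-0.4, 0.5, -1.2]
opening: 0.0361
```

```bash
python3 st.py;  python3 - <<'E'
from h import *
def F(P):
    c,s=np.cos(FY),np.sin(FY); e=P-FO; return np.c_[c*e[:,0]+s*e[:,1],-s*e[:,0]+c*e[:,1],e[:,2]]*1000
for n in ['wrist','top','side']:
  p=snap(n,n+'7.png'); C=cloud(p)
  for q in vision.cut_out(p,'bracket')[:2]:
    P=C[q['mask']]; f=F(P[~np.isnan(P[:,0])]); print(n,q['conf'],q['uv'])
    k=(f[:,2]>30)&(f[:,2]<90)&(abs(f[:,1]-75)<30)&(f[:,0]>-40); g=f[k]; 
    if len(g): print(len(g),np.percentile(g,[2,50,98],axis=0).round(1).tolist(), np.polyfit(g[:,0],g[:,1],1))
    k=(f[:,2]>15)&(f[:,2]<26); g=f[k]; 
    if len(g): print('foot',len(g),np.percentile(g,[2,50,98],axis=0).round(1).tolist())
E
```

```text
TCP fix [-93.5  76.6 219.9] F [-0.4  0.5 -1.2] 0.036086151492149394 axis [ 0.029  0.004 -1.   ] q [ 0.28  0.52  1.26 -0.    1.33  2.03] 10.1
wrist 0.88 [320.3, 107.4]
404 [[-15.9, 71.5, 58.2], [5.5, 75.4, 79.7], [30.1, 78.6, 83.5]] [3.08674523e-03 7.50765747e+01]
foot 3456 [[-44.6, 46.4, 18.6], [-2.2, 75.2, 20.3], [42.3, 103.8, 25.5]]
wrist 0.69 [462.0, 192.7]
top 0.79 [275.3, 172.2]
64 [[-14.3, 70.6, 31.0], [7.3, 72.3, 70.5], [31.3, 78.6, 86.9]] [-2.19924125e-02  7.34864701e+01]
foot 161 [[-18.5, 48.5, 16.0], [17.1, 64.0, 21.0], [43.7, 100.6, 25.2]]
side 0.73 [272.8, 253.8]
281 [[-16.5, 70.9, 31.0], [5.1, 77.4, 54.2], [30.5, 80.8, 83.6]] [1.55605379e-02 7.71787289e+01]
foot 368 [[-45.9, 47.9, 16.4], [-15.4, 87.1, 21.7], [40.8, 106.7, 25.5]]
```

View pics/wrist7.png

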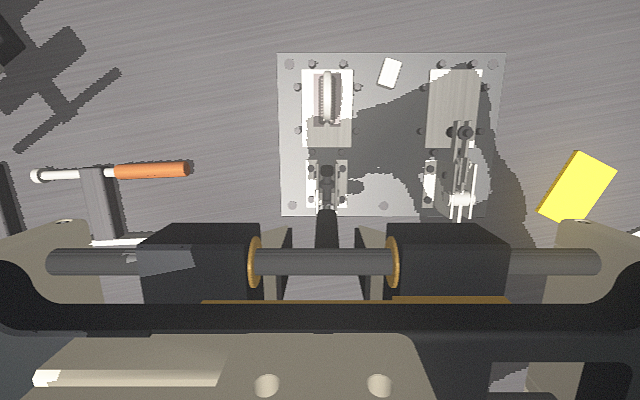

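The wrist view shows the bracket at (325,107). Its lug centre is at fixture y = 75.2, aligned with the fixture. The shut clamp pad sits on the bare plate at (460,130). I'll move over the lug.

Call:
send_rows(motion=[{"hand": -0.4, "slide": [0, 1, -35], "spin": 0}, {"hand": -0.4, "slide": [0, 0, -35], "spin": 0}, {"hand": -0.4, "slide": [0, 0, -30], "spin": 0}, {"hand": -0.4, "slide": [0, 0, 0], "spin": 0}, {"hand": -0.4, "slide": [0, 0, 0], "spin": 0}])

```text
time: 10.9
tool_pos: [0.6775, 0.2216, 0.2292]
tool_rot: [-2.796, 1.535, 0.167]
contact_force: [0.6, 0.2, 0.1]
opening: 0.0279
```

```bash
python3 st.py; python3 -c "
from h import *
go(fx(6,75.2,110),79.87);go(fx(6,75.2,33),79.87)"
```

```text
TCP fix [  8.6  71.4 229.2] F [0.6 0.2 0.1] 0.027859078697734286 axis [ 0.035  0.006 -0.999] q [ 0.21  0.69  0.94 -0.    1.48  1.96] 10.9
slide [119.1  -2.3   6.5] dist 119.3 rows>= 3.0 cur y-head -100.2 spin deg -0.05213566438902717 rad -0.001
slide [196.   -1.4   9.1] dist 196.2 rows>= 4.0 cur y-head -100.2 spin deg -0.05213566438902717 rad -0.001
```

Call:
send_rows(motion=[{"hand": -0.4, "slide": [40, -2.5, 2.5], "spin": 0}, {"hand": -0.4, "slide": [40, 0, 2], "spin": 0}, {"hand": -0.4, "slide": [35, 0, 2], "spin": 0}, {"hand": -0.4, "slide": [0, 0, 0], "spin": 0}, {"hand": -0.4, "slide": [0, 0, 0], "spin": 0}])

```text
time: 11.4
tool_pos: [0.6726, 0.2268, 0.1173]
tool_rot: [-2.774, 1.529, 0.19]
contact_force: [0.2, 0.3, 1.4]
opening: 0.0275
```

```bash
python3 st.py; python3 -c "
from h import *
go(fx(6,75.2,33),79.87)
p=snap('wrist','w8.png');p=snap('side')
cv2.imwrite('pics/s8.png',cv2.resize(p['pixels'][150:310,200:400],None,fx=3.5,fy=3.5))"
```

```text
TCP fix [  2.8  75.7 117.3] F [0.2 0.3 1.4] 0.02748786281070053 axis [ 0.041  0.008 -0.999] q [ 0.22  0.75  1.13 -0.    1.22  1.97] 11.4
slide [84.4  1.7  0.1] dist 84.4 rows>= 2.0 cur y-head -100.1 spin deg -0.016922592714422535 rad -0.0
```

View pics/w8.png

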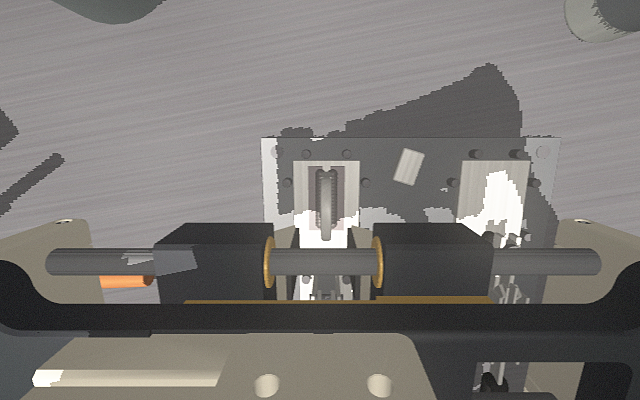

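View pics/s8.png

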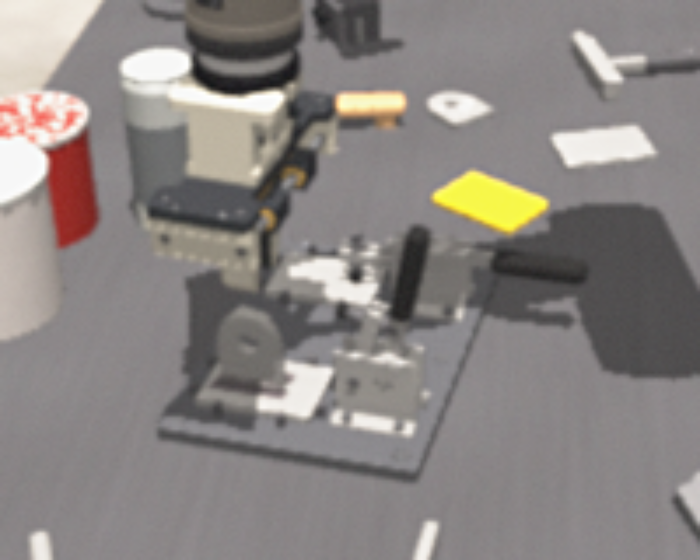

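The lug at (327,205) lies midway between the fingers. The side view shows the way down is clear and the right handle level. I'll descend and grip.

Call:
send_rows(motion=[{"hand": -0.4, "slide": [30, 1, 0.5], "spin": 0}, {"hand": -0.4, "slide": [30, 0, 0.5], "spin": 0}, {"hand": -0.4, "slide": [22, 0, 0.5], "spin": 0}, {"hand": -0.4, "slide": [0, 0, 0], "spin": 0}])

```text
time: 11.9
tool_pos: [0.681, 0.2284, 0.0457]
tool_rot: [-2.766, 1.509, 0.198]
contact_force: [-0.3, -0.3, 0.1]
opening: 0.0275
```

```bash
python3 st.py
```

```text
TCP fix [10.8 78.7 45.7] F [-0.3 -0.3  0.1] 0.027508066222095885 axis [ 0.061  0.012 -0.998] q [ 0.22  0.82  1.19 -0.    1.07  1.97] 11.9
```

Call:
send_rows(motion=[{"hand": -0.4, "slide": [12, 3.5, 5], "spin": 0}, {"hand": -0.4, "slide": [0, 0, 0], "spin": 0}])

```text
time: 12.1
tool_pos: [0.6786, 0.2265, 0.0383]
tool_rot: [-2.764, 1.502, 0.2]
contact_force: [-0.6, 0.4, -0.5]
opening: 0.0274
```

```bash
python3 st.py
```

```text
TCP fix [ 8.8 76.4 38.3] F [-0.6  0.4 -0.5] 0.027394343999489305 axis [ 0.067  0.014 -0.998] q [ 0.22  0.82  1.21 -0.    1.04  1.96] 12.1
```

Call:
send_rows(motion=[{"hand": -0.4, "slide": [4, 1, 2], "spin": 0}, {"hand": -1, "slide": [0, 0, 0], "spin": 0}, {"hand": -1, "slide": [0, 0, 0], "spin": 0}, {"hand": -1, "slide": [0, 0, 0], "spin": 0}, {"hand": -1, "slide": [0, 0, 0], "spin": 0}], grip_force=55)

```text
time: 12.6
tool_pos: [0.68, 0.2252, 0.0417]
tool_rot: [-2.797, 1.493, 0.168]
contact_force: [-2.0, -3.0, 0.4]
opening: 0.0077
```

```bash
python3 st.py
```

```text
TCP fix [10.4 75.4 41.7] F [-2.  -3.   0.4] 0.007675980570953489 axis [ 0.076  0.013 -0.997] q [ 0.21  0.82  1.22 -0.    1.03  1.96] 12.6
```

Gripped on the lug at 7.7 mm. I'll lift straight up, correcting for the tool's slight tilt.

Run:
```python
from h import *
B=np.eye(4); B[:3,:3]=R.from_euler('z',FY).as_matrix(); B[:3,3]=fx(-0.5,75.3,12)
TB=np.linalg.inv(tool())@B; np.save('TB.npy',TB); print(TB.round(4))
```

```text
[[ 7.280e-02  2.620e-02 -9.970e-01  2.880e-02]
 [ 1.100e-03 -9.997e-01 -2.620e-02  9.000e-04]
 [-9.973e-01  8.000e-04 -7.280e-02  1.310e-02]
 [ 0.000e+00  0.000e+00  0.000e+00  1.000e+00]]
```

Call:
send_rows(motion=[{"hand": -1, "slide": [-12, 0, -1], "spin": 0}, {"hand": -1, "slide": [-20, 0, -1.5], "spin": 0}, {"hand": -1, "slide": [-30, 0, -2.3], "spin": 0}, {"hand": -1, "slide": [-40, 0, -3], "spin": 0}, {"hand": -1, "slide": [0, 0, 0], "spin": 0}])

```text
time: 13.1
tool_pos: [0.6781, 0.2231, 0.1454]
tool_rot: [-2.769, 1.501, 0.195]
contact_force: [1.3, 0.1, -3.5]
opening: 0.0074
```

```bash
python3 st.py; python3 -c "
from h import *
p=snap('wrist','w9.png');p=snap('side')
cv2.imwrite('pics/s9.png',cv2.resize(p['pixels'][120:310,200:400],None,fx=3,fy=3))"
```

```text
TCP fix [  8.9  73.  145.4] F [ 1.3  0.1 -3.5] 0.007430128476101712 axis [ 0.068  0.014 -0.998] q [ 0.21  0.72  1.11 -0.    1.24  1.96] 13.1
```

View pics/w9.png

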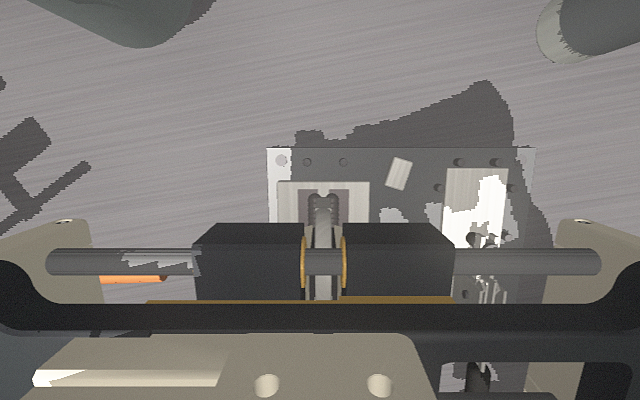

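View pics/s9.png

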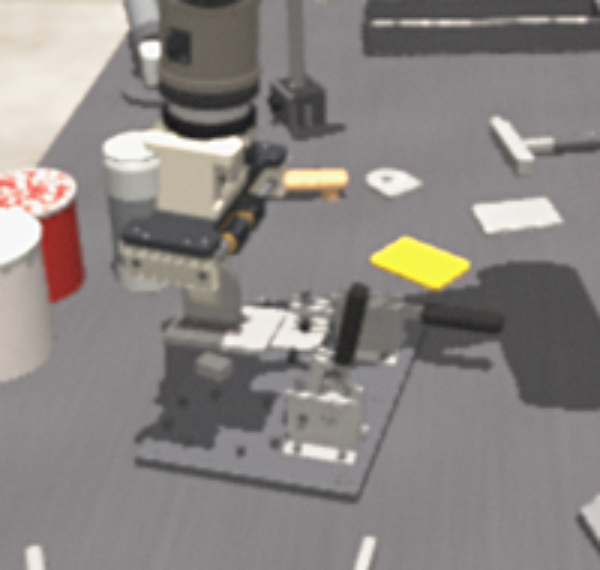

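The bracket hangs level in the fingers, clear of the pins, in both views. Now I'll fit the lens pose carefully.

Run:
```python
from h import *
p=snap('side'); 
cv2.imwrite('pics/s10.png',cv2.resize(p['pixels'][50:180,250:370],None,fx=4.5,fy=4.5,interpolation=cv2.INTER_CUBIC))
q=snap('top'); cv2.imwrite('pics/t10.png',cv2.resize(q['pixels'][130:220,430:540],None,fx=6,fy=6,interpolation=cv2.INTER_CUBIC))
np.save('side10.npy',cloud(p)); np.save('top10.npy',cloud(q))
d=p['range_z'][80:135,285:335]; 
# RANSAC plane for ring front
from scipy.optimize import least_squares
P=cloud(p)[85:132,292:326].reshape(-1,3); P=P[~np.isnan(P[:,0])]; P=P[(P[:,1]>-.40)&(P[:,2]>.18)]
rng=np.random.default_rng(0);best=None
for i in range(3000):
    a=P[rng.choice(len(P),3,False)]; n=np.cross(a[1]-a[0],a[2]-a[0]); 
    if np.linalg.norm(n)<1e-5: continue
    n/=np.linalg.norm(n)
    if abs(n[2])>.15: continue
    k=abs((P-a[0])@n)<.003
    if best is None or k.sum()>best.sum(): best=k
Q=P[best]; c=Q.mean(0); n=np.linalg.svd(Q-c)[2][2]; n*=np.sign(n[1])
print(len(P),best.sum(),'n',n.round(3),'head',np.degrees(np.arctan2(n[1],n[0])),'centroid',c.round(4),Q.min(0).round(3),Q.max(0).round(3))
```

```text
847 285 n [-0.215  0.975  0.05 ] head 102.43060897681342 centroid [0.5607 0.2602 0.4805] [0.53  0.251 0.463] [0.598 0.272 0.495]
```

View pics/s10.png

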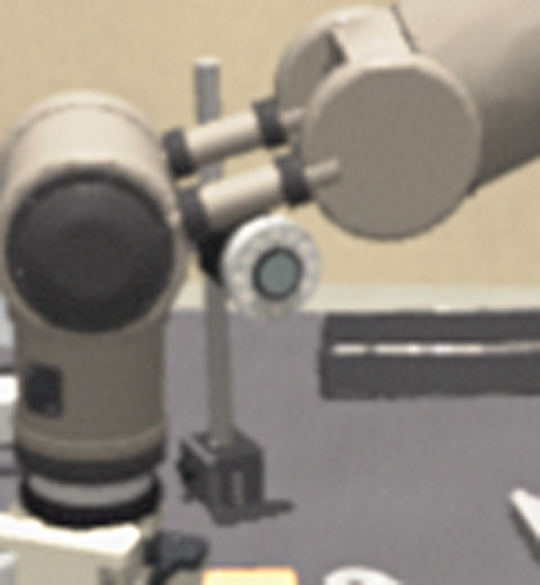

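View pics/t10.png

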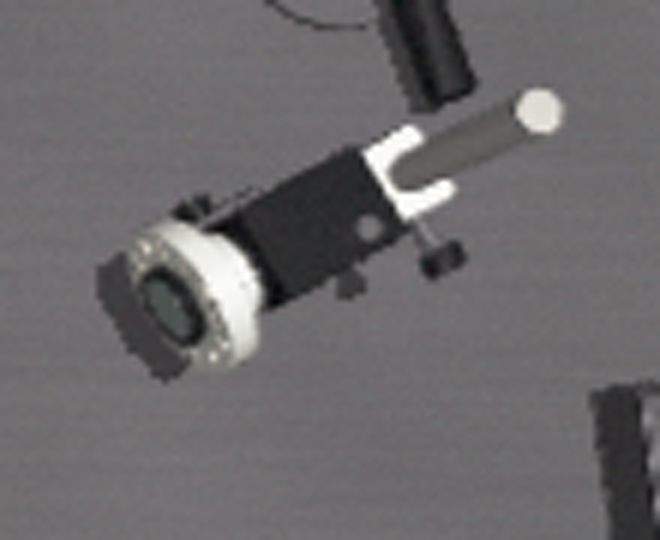

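```bash
cat > lens.py <<'E'
from h import *
p=snap('side');q=snap('top')
def ray(p,u,v):
    d=p['W'][:3,:3]@np.array([(u-p['cx'])/p['fx'],(v-p['cy'])/p['fy'],1]); return p['W'][:3,3],d/np.linalg.norm(d)
def tri(a,b):
    (o1,d1),(o2,d2)=a,b; s=np.linalg.lstsq(np.c_[d1,-d2],o2-o1,rcond=None)[0]
    x,y=o1+s[0]*d1,o2+s[1]*d2; return (x+y)/2,np.linalg.norm(x-y)
L,e=tri(ray(p,279/4.5+250-.4,273/4.5+50-.4),ray(q,172/6+430-.4,305/6+130-.4)); print('glass',L.round(4),e)
o,d=ray(q,520-.4,148.3-.4); post=o+d*((.38-o[2])/d[2]); print('post top',post.round(4))
pb,e2=tri(ray(p,207/4.5+250-.4,65/4.5+50-.4),ray(q,520-.4,148.3-.4)); print('post tri',pb.round(4),e2)
v=L-post; print('dist',np.hypot(*v[:2]),'head',np.degrees(np.arctan2(v[1],v[0])))
for n in ('side','top'):
    C=np.load(n+'0.npy'); P=C.reshape(-1,3); P=P[~np.isnan(P[:,0])]
    P=P[(np.linalg.norm(P-L,axis=1)<.055)]
    rng=np.random.default_rng(0);best=None
    for i in range(4000):
        a=P[rng.choice(len(P),3,False)]; nn=np.cross(a[1]-a[0],a[2]-a[0]); 
        l=np.linalg.norm(nn)
        if l<2e-4: continue
        nn/=l
        if abs(nn[2])>.08: continue
        k=abs((P-a[0])@nn)<.0025
        if best is None or k.sum()>best.sum(): best=k
    Q=P[best]; c=Q.mean(0); nn=np.linalg.svd(Q-c)[2][2]; nn*=np.sign(nn[1])
    print(n,len(P),len(Q),'n',nn.round(3),'head',np.degrees(np.arctan2(nn[1],nn[0])).round(1),'mid',((Q.min(0)+Q.max(0))/2).round(4),Q.min(0).round(3),Q.max(0).round(3))
E
python3 lens.py
```

```text
glass [ 0.6268 -0.3437  0.244 ] 0.004171179500507523
post top [ 0.6947 -0.4543  0.38  ]
post tri [ 0.693  -0.4544  0.3796] 0.0035031908651888084
dist 0.12974580023269539 head 121.55408507066467
side 402 171 n [-0.5    0.865  0.042] head 120.0 mid [ 0.6286 -0.3453  0.2439] [ 0.596 -0.365  0.206] [ 0.661 -0.325  0.282]
top 497 182 n [-0.518  0.856  0.012] head 121.2 mid [ 0.6312 -0.3466  0.2436] [ 0.598 -0.367  0.202] [ 0.665 -0.326  0.285]
```

All the estimates agree: glass at (0.627, -0.344, 0.244), axis heading 121°, and 130 mm from the post, as the text says. I'll raise and turn first.

Call:
send_rows(motion=[{"hand": -1, "slide": [-35, 0, 0], "spin": 0}, {"hand": -1, "slide": [-35, 0, 6], "spin": 0}, {"hand": -1, "slide": [-35, 0, 6], "spin": 0}, {"hand": -1, "slide": [0, 0, 0], "spin": -0.14}, {"hand": -1, "slide": [0, 0, 0], "spin": -0.14}, {"hand": -1, "slide": [0, 0, 0], "spin": -0.14}, {"hand": -1, "slide": [0, 0, 0], "spin": -0.14}, {"hand": -1, "slide": [0, 0, 0], "spin": -0.14}])

```text
time: 14.2
tool_pos: [0.6526, 0.2228, 0.2302]
tool_rot: [2.778, 1.539, 0.185]
contact_force: [0.1, 0.8, -4.3]
opening: 0.0075
```

```bash
cat > bk.py <<'E'
from h import *
LN=np.array([.627,-.344,.244]); H=np.radians(121.)
ex=np.array([np.cos(H),np.sin(H),0]); ey=np.array([-ex[1],ex[0],0])
T=tool(); B=T@np.load('TB.npy'); w=B[:3,:3]@np.array([.010,0,.008])+B[:3,3]
d=w-LN; s=observe()
print('t',s['time'],'F',s['contact_force'].round(1),'op',round(s['opening'],4),'q',s['qpos'].round(2))
print('weld',w.round(4),'in lens',np.array([d@ex,d@ey,d[2]]).round(4),'bracket tilt',np.arccos(B[2,2]).round(3),B[:3,2].round(3),'y-angle',np.degrees(np.arctan2(B[1,1],B[0,1])).round(1),'tool axis',T[:3,0].round(3))
t=LN+.12*ex; print('slide to goal',(T[:3,:3].T@(t-w)*1000).round(1),'spin',(-np.radians((121-np.degrees(np.arctan2(B[1,1],B[0,1]))+90)%180-90 if 0 else (121-np.degrees(np.arctan2(B[1,1],B[0,1])))*np.pi/180*-1)).round(3))
E
python3 bk.py
```

```text
t 14.2 F [ 0.1  0.8 -4.3] op 0.0075 q [ 0.22  0.64  1.03 -0.    1.45  1.24]
weld [0.6515 0.221  0.2086] in lens [ 0.4717 -0.312  -0.0354] bracket tilt 0.057 [0.017 0.054 0.998] y-angle 121.4 tool axis [ 0.031  0.006 -0.999]
slide to goal [-40.8 349.8 313.4] spin -0.0
```

Call:
send_rows(motion=[{"hand": -1, "slide": [-6, 30, 27], "spin": 0}, {"hand": -1, "slide": [-6, 30, 27], "spin": 0}, {"hand": -1, "slide": [-6, 30, 27], "spin": 0}, {"hand": -1, "slide": [-6, 30, 27], "spin": 0}, {"hand": -1, "slide": [-6, 30, 27], "spin": 0}, {"hand": -1, "slide": [-5, 30, 27], "spin": 0}])

```text
time: 14.8
tool_pos: [0.6047, -0.0168, 0.2521]
tool_rot: [3.086, 1.554, 0.508]
contact_force: [0.8, -1.1, -4.2]
opening: 0.0078
```

```bash
python3 bk.py
```

```text
t 14.8 F [ 0.8 -1.1 -4.2] op 0.0078 q [-0.16  0.47  1.26  0.01  1.4   0.85]
weld [ 0.6033 -0.0185  0.2304] in lens [ 0.2912 -0.1473 -0.0136] bracket tilt 0.062 [0.033 0.053 0.998] y-angle 122.3 tool axis [ 0.015  0.008 -1.   ]
slide to goal [-15.9 167.9 150.9] spin -0.0
```

Call:
send_rows(motion=[{"hand": -1, "slide": [-4, 28, 25], "spin": 0}, {"hand": -1, "slide": [-4, 28, 25], "spin": 0}, {"hand": -1, "slide": [-4, 28, 25], "spin": 0}, {"hand": -1, "slide": [-3, 15, 13], "spin": 0}, {"hand": -1, "slide": [0, 0, 0], "spin": 0}, {"hand": -1, "slide": [0, 0, 0], "spin": 0}])

```text
time: 15.4
tool_pos: [0.5786, -0.1582, 0.2594]
tool_rot: [-2.53, 1.559, 1.167]
contact_force: [-0.1, -0.8, -5.0]
opening: 0.0075
```

```bash
python3 bk.py
```

```text
t 15.4 F [-0.1 -0.8 -5. ] op 0.0075 q [-0.4   0.46  1.25  0.01  1.43  0.61]
weld [ 0.5769 -0.1599  0.2378] in lens [ 0.1837 -0.0519 -0.0062] bracket tilt 0.066 [0.044 0.05  0.998] y-angle 121.9 tool axis [ 0.005  0.011 -1.   ]
slide to goal [-7.1 62.8 52.7] spin -0.0
```

Call:
send_rows(motion=[{"hand": -1, "slide": [-3, 20, 17], "spin": 0}, {"hand": -1, "slide": [-2, 20, 17], "spin": 0}, {"hand": -1, "slide": [-2, 12, 10], "spin": 0.01}, {"hand": -1, "slide": [0, 0, 0], "spin": 0}, {"hand": -1, "slide": [0, 0, 0], "spin": 0}])

```text
time: 15.9
tool_pos: [0.5694, -0.2212, 0.2623]
tool_rot: [-2.115, 1.555, 1.577]
contact_force: [-1.0, 0.8, -4.5]
opening: 0.0078
```

```bash
python3 bk.py; python3 -c "
from h import *
p=snap('side'); cv2.imwrite('pics/s11.png',cv2.resize(p['pixels'][30:230,250:450],None,fx=3,fy=3,interpolation=2))
q=snap('top'); cv2.imwrite('pics/t11.png',cv2.resize(q['pixels'][110:260,370:530],None,fx=4,fy=4,interpolation=2))
np.save('s11.npy',cloud(p));np.save('t11.npy',cloud(q))
snap('wrist','w11.png')"
```

```text
t 15.9 F [-1.   0.8 -4.5] op 0.0078 q [-0.5   0.49  1.2   0.01  1.46  0.51]
weld [ 0.5676 -0.2227  0.2407] in lens [ 0.1346 -0.0115 -0.0033] bracket tilt 0.066 [0.048 0.044 0.998] y-angle 121.6 tool axis [-0.     0.016 -1.   ]
slide to goal [-3.6 14.4 11.7] spin -0.0
```

View pics/s11.png

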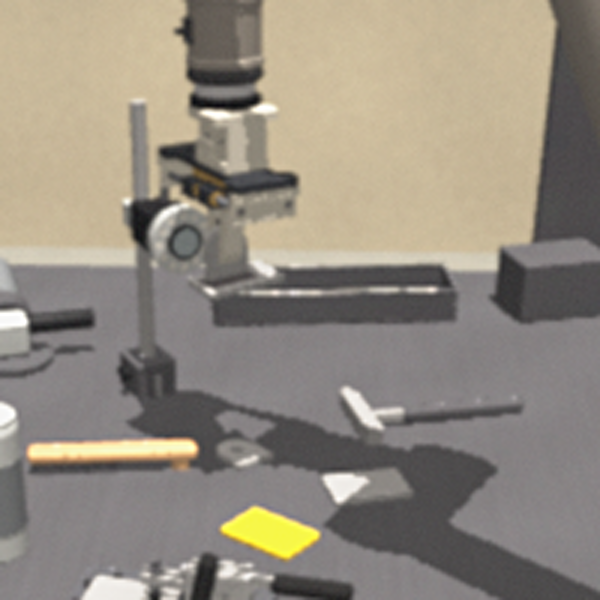

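View pics/t11.png

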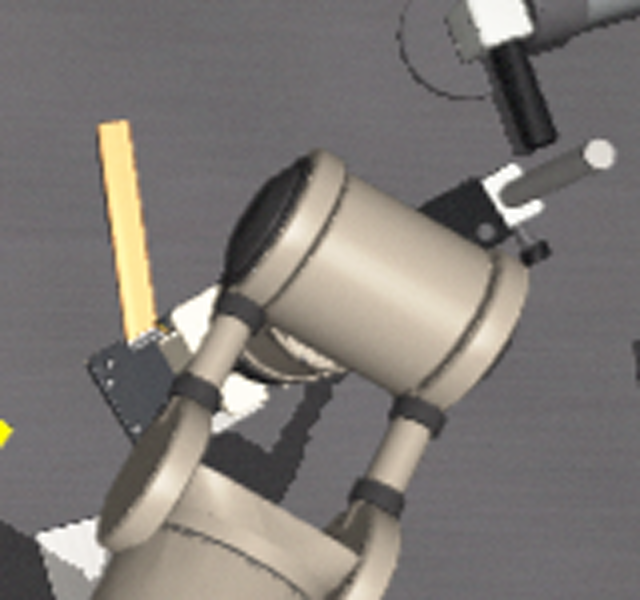

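View pics/w11.png

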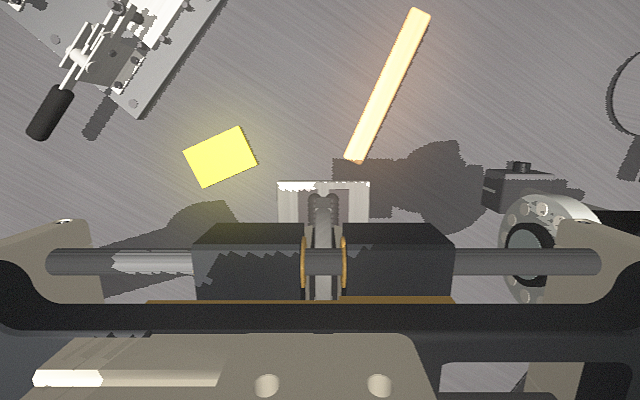

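The wrist view shows the foot at (323,190), the lug between the fingers and the lens at (528,243), with clearance. I'll check bracket against lens in this same view.

```bash
cat > chk.py <<'E'
from h import *
p=snap('wrist'); C=cloud(p)
LN=np.array([.627,-.344,.244]); H=np.radians(121.)
M=np.array([[np.cos(H),np.sin(H),0],[-np.sin(H),np.cos(H),0],[0,0,1]])
def plane(P,th=.0015):
    rng=np.random.default_rng(0);b=None
    for i in range(2000):
        a=P[rng.choice(len(P),3,False)]; n=np.cross(a[1]-a[0],a[2]-a[0]); l=np.linalg.norm(n)
        if l<1e-5: continue
        k=abs((P-a[0])@n/l)<th
        if b is None or k.sum()>b.sum(): b=k
    Q=P[b];c=Q.mean(0);return np.linalg.svd(Q-c)[2][2],Q
P=C[175:225,270:375].reshape(-1,3);P=P[~np.isnan(P[:,0])]; P=P[(P[:,2]>.2)&(P[:,2]<.28)]
n,Q=plane(P); n*=np.sign(n[2]); print('foot top n',n.round(3),'in lens frame',(M@n).round(3),'tilt',np.arccos(n[2]).round(3),len(Q),'z',np.median(Q[:,2]).round(4))
q=(Q-LN)@M.T*1000; print('foot in lens min/max',np.percentile(q,[1,99],axis=0).round(1).tolist())
B=tool()@np.load('TB.npy'); pr=(B@np.array([[.045,.03,.008,1],[.045,-.03,.008,1],[-.045,.03,.008,1],[.01,0,.008,1]]).T).T[:,:3]; print('model foot corners+weld in lens',((pr-LN)@M.T*1000).round(1).tolist())
print('model corner px',proj(p,pr).round(1).tolist())
P=C[185:305,495:600].reshape(-1,3);P=P[~np.isnan(P[:,0])]; P=P[np.linalg.norm(P-LN,axis=1)<.06]
if len(P)>30:
    n,Q=plane(P,.002); n*=np.sign(n[1]); print('ring n',n.round(3),np.degrees(np.arctan2(n[1],n[0])).round(1),len(Q)); q=(Q-LN)@M.T*1000; print(np.percentile(q,[1,50,99],axis=0).round(1).tolist())
E
python3 chk.py
```

```text
foot top n [0.067 0.028 0.997] in lens frame [-0.011 -0.072  0.997] tilt 0.073 2964 z 0.2404
foot in lens min/max [[107.2, -46.6, -5.6], [166.0, -19.5, -1.7]]
model foot corners+weld in lens [[164.9, -46.2, -5.6], [104.9, -46.9, -4.8], [164.0, 43.6, 0.2], [134.5, -11.6, -2.9]]
model corner px [[278.8, 180.7], [372.3, 181.0], [282.2, 309.1], [325.2, 233.5]]
ring n [-0.513  0.858  0.   ] 120.9 2709
[[-5.0, -38.9, -40.6], [-3.3, -21.3, -4.8], [-1.8, 37.5, 18.8]]
```

Measured foot and lens match the model to 1–2 mm, and the tilt is 0.07 rad. Last small step.

Call:
send_rows(motion=[{"hand": -1, "slide": [-2, 8, 7], "spin": 0.01}, {"hand": -1, "slide": [-2, 7, 6], "spin": 0}, {"hand": -1, "slide": [0, 0, 0], "spin": 0}, {"hand": -1, "slide": [0, 0, 0], "spin": 0}, {"hand": -1, "slide": [0, 0, 0], "spin": 0}])

```text
time: 16.6
tool_pos: [0.5662, -0.2417, 0.2671]
tool_rot: [-2.178, 1.556, 1.506]
contact_force: [-0.4, 0.2, -5.1]
opening: 0.0081
```

```bash
python3 bk.py; python3 chk.py
```

```text
t 16.6 F [-0.4  0.2 -5.1] op 0.0081 q [-0.53  0.49  1.18  0.01  1.48  0.49]
weld [ 0.5644 -0.2432  0.2455] in lens [0.1187 0.0018 0.0015] bracket tilt 0.066 [0.048 0.045 0.998] y-angle 121.1 tool axis [ 0.001  0.015 -1.   ]
slide to goal [ 1.5 -1.3 -1.8] spin -0.0
foot top n [0.065 0.027 0.998] in lens frame [-0.011 -0.07   0.998] tilt 0.07 2969 z 0.2449
foot in lens min/max [[91.0, -33.0, -1.0], [149.7, -6.1, 2.7]]
model foot corners+weld in lens [[148.8, -33.1, -1.2], [88.8, -33.3, -0.4], [148.7, 56.7, 4.6], [118.7, 1.7, 1.5]]
model corner px [[278.5, 180.5], [371.9, 180.8], [281.9, 308.9], [324.9, 233.3]]
ring n [-0.513  0.858  0.009] 120.9 3023
[[-5.4, -32.9, -20.1], [-3.4, -15.1, 19.1], [-1.6, 38.4, 35.5]]
```

Call:
send_rows(motion=[{"hand": -1, "slide": [0, 0, 0], "spin": 0}, {"hand": -1, "slide": [0, 0, 0], "spin": 0}])

```text
time: 16.85
tool_pos: [0.5661, -0.2413, 0.267]
tool_rot: [-2.164, 1.555, 1.521]
contact_force: [0.2, -0.2, -5.2]
opening: 0.0076
```

```bash
python3 bk.py; python3 -c "
from h import *
print(abs(observe()['qvel']).max())
p=snap('side'); cv2.imwrite('pics/s12.png',cv2.resize(p['pixels'][30:300,220:450],None,fx=2.2,fy=2.2,interpolation=2))"
```

```text
t 16.85 F [ 0.2 -0.2 -5.2] op 0.0076 q [-0.53  0.49  1.18  0.01  1.48  0.49]
weld [ 0.5643 -0.2428  0.2454] in lens [0.119  0.0016 0.0014] bracket tilt 0.066 [0.048 0.045 0.998] y-angle 121.1 tool axis [ 0.001  0.015 -1.   ]
slide to goal [ 1.4 -1.  -1.6] spin -0.0
0.0021478386538937065
```

View pics/s12.png

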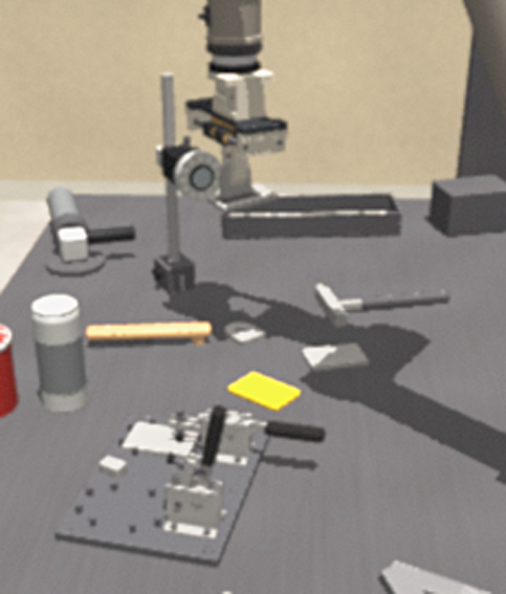

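The bracket is in front of the lens (225,190), the right clamp handle is level (295,432), the bare plate is in place, the left nest is empty, and the bystanders look untouched.

```bash
python3 -c "
from h import *
print(job.hand_in())"
```

```text
the job is handed in; nothing more can be done
None
```

I shut the right clamp on the bare foot plate, then lifted the bracket out of the left station. I handed the job in at about 17 s with the bracket held in front of the lens. One force reading on the way was above the 120 N wrist limit, so the run may have been failed for that.

**The over-limit force:** while closing the clamp, I once pressed on the end face of the handle instead of its upper face. The tool force read about 129 N (-83, 10, 98). I backed off at once and nothing reported a failure. Gripping the handle round its arc was tilting the tool, so I finished by pressing it down from above (about 87 N at its stop).

**Last checks:**

| Check | Measured | Limit |
|---|---|---|
| Distance of mid-weld from lens glass | 119 mm | 100–140 mm |
| Mid-weld off the lens axis, sideways | 1.6 mm | 16 mm |
| Mid-weld off the lens axis, in height | 1.4 mm | 16 mm |
| Foot tilt | 0.066–0.070 rad | 0.15 rad |
| Lug broad side off square | less than 0.01 rad | 0.17 rad |
| Right clamp handle from shut, measured just after pressing | about 0.014 rad | 0.1 rad |

- **Agreement:** the weld position worked out from the grip and the foot seen by the wrist camera agreed to 1–2 mm.
- **Stillness:** the arm was at rest, with joint speeds of at most 0.002 rad/s.
- **Clamp:** in the final side view the handle was still level and the plate in its nest. I could not measure the pad force directly.
- **Bystanders and camera:** by eye nothing on the bench had moved, and I never touched the camera.

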